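# Latch the gate of the cell quarantine pen

### The arm

A 6-joint arm with a two-finger parallel gripper is mounted at the origin on the work surface. World frame = base frame: x ahead of the robot, y to its left, z up, the work surface at z = 0. Lengths are in m, angles in rad, forces in N, time in s.
With the tool pointing down it reaches from about 0.4 to 0.825 m from the base axis. Payload 7 kg.
Tool frame: the origin (TCP) lies midway between the tips of the shut fingers; the grasp point (between the pads) lies 19 mm behind it (env.grasp_offset is the distance from the TCP to the grasp point, in m); z points along the fingers, y is the line along which they close (so a half turn about z gives the same grasp; the last joint's range is limited). The gripper opens to 85 mm and grips with 20 to 120 N. Pads are 22 mm wide; open, the fingers measure 114 mm over their backs; the gripper's body (76 mm by 85 mm) begins 54 mm behind the grasp point. The pads swing forward as they close: fully open they stand 13 mm farther back than shut.
Start: joints at [-0.843, 0.359, 0.012, 0, -1.224, -0.288], TCP at [0.287, -0.611, 0.231] pointing down, gripper open.
Joint ranges: [-3.07, 3.07], [-1.43, 2.12], [-1.02, 1.25], [-3.03, 1.67], [-3.05, -0], [-3.03, 3.03]. Speed limits (rad/s): [2.39, 2.39, 3.01, 3.14, 3.14, 3.14].

### API

Orientations are given as a rotation vector (axis times angle).
In Python, from rig import env gives the robot as it stands.
- The arm moves only by the tool step_arm, never from a script. Its argument "commands" is a list that holds one entry, the list of rows, each a list of 6 numbers: the shift along the tool's x, y, z in mm, then the turn, a rotation vector about the tool's x, y, z in rad. A call has 1 to 20 rows; each row shifts and turns the commanded pose from where the row before left it, along the tool's axes as they then stand; what a row does not reach is not made up. A row lasts 1/10 s, in which the tool goes at most 50 mm and 8.59 degrees, less where a joint would pass 70% of its speed; a pose out of reach is approached as far as the arm can. A call with a gripper value outside its range is refused whole. "jaw" is the opening, from -1 (shut) to 1 (fully open), so that 0 is half open, set as the call begins (left out, the last holds). The fingers move at their own pace and stop on an object; the grip force is fixed at half the most. Time passes only in rows, so rows that do not move let the fingers close. It gives the time, the measured TCP pose, the force, the opening and the grip force at its end, in the units of the state.
- env.get_obs(): the state, without advancing time (a new reading comes with each control period).
- env.read_camera(name): name is "side" or "top" or "wrist"; returns the picture (400x640x3 uint8, blue, green, red); there is no depth.
- env.camera_info(name): a dict with "camera_matrix" (3x3 intrinsics, pixels), "k1" (the pictures are not rectified: a ray, as slopes to the right and down, at radius r is drawn at 1 + k1 r^2 times it, then the intrinsics apply), "position" and "attitude" of the camera in the world. Camera axes: x right, y down, z forward; pixel columns grow to the right and rows downward; lengths in m; the calibration is good to about 2 mm. A picture is of the moment at which its call begins: read the wrist's pose just before it. camera_info takes no time and is no camera call; for the wrist camera it gives the pose at the moment of the call.
- env.finish_job(): hands the job in; it is judged then, once.
Trained networks look in the newest picture that a camera, given by its name, has taken for a name from the list of things; names that differ only in an ending like _2 or _b are one class to them, and where a whole thing is asked for, a point or a joint stands for the part that bears it (a point fixed in the world has none). Each returns a list of dicts, best first, with "conf" (0 to 1); they miss things now and then, are a little off and sometimes report something else, mostly with a low value. They report only what shows in the picture. A call takes as long as a camera call.
- env.boxes_of(camera, name): "bbox" ([centre column, centre row, width, height] in pixels, round what is visible of it).
- env.outline_of(camera, name): "mask" (400x640 bool, what is visible of it) and "bbox" ([centre column, centre row, width, height] in pixels, round what is visible of it).
The state is a dict: "t": time; "joint_pos": joint angles; "joint_vel": joint speeds; "effort": joint torques, N m; "eef_pos": TCP position; "ee_rot": TCP orientation; "wrist_force": force on the tool from outside, world axes, zero at the start; "moment": the same for the moment, N m; "gripper_width": opening from 0.0 (shut) to 1.0 (fully open); "grip_force": force on a finger pad.
Only numpy, scipy, OpenCV 4.12 (cv2) and the standard library are available. Lean on these libraries where they do the work, as an engineer would, in place of code of your own. Each camera call takes 0.05 s, during which the arm holds its last target. There are 200 camera calls.

### The job

A carton of suspect cells stands in the wire pen on the packing bench and its gate has been left ajar. Lift the latch bar by its ball knob, swing the gate in with the bar passing over the square shoulder of the keeper until you feel it come up against the spring buffer, and let the bar drop into the slot so that the gate is latched; then let go. Push gently, never forcing the latch post, and leave the loose things on the bench where they are.

Things in the scene. Friction and masses are not known exactly. Their poses are not given: they have to be found in the camera images.
- pen: Low bench-top wire pen with grey posts and a carton of cells fixed in it, 280 x 360 mm, gate side toward the robot. Fixed, but stands differently each time. Origin on the bench in the plane of the shut gate, mid-width; x points straight into the pen (the way the gate is pushed shut), y along the shut gate from latch post to hinge, z up.
- gate_hinge (a point): Point at bench height on the gate's upright hinge axis, at (0, 140, 0) mm in the pen's frame. The point's axes are the pen's.
- gate (a joint): Gate angle in rad: 0 = in the plane of the pen's front, grows as the free end swings out to the robot (from the hinge the gate lies along pen -y when shut; seen from above it opens clockwise). Can go past 0, to -0.12. About 0.08 N m friction, stays where left. Dark square-tube frame, 250 mm wide, 14 mm thick, 30 to 138 mm above the bench.
- bar (a joint): Latch bar angle on the gate in rad: 0 = down, level; grows to 0.45 (end stop) as the tip is lifted; falls back by its weight. Level pivot on the gate 90 mm from the hinge axis, 156 mm above the bench. Flat steel bar 8 mm thick (square to the gate), 20 mm high (146 to 166 mm above the bench when down), 0.2 to 0.4 kg, tip 220 mm past the pivot.
- knob (a point): Centre of the black 26 mm ball knob on a thin upright stem on the bar: 105 mm from the pivot toward the tip and 50 mm above pivot height when the bar is down (195 mm from the gate hinge axis, 206 mm above the bench). Moves in an arc about the pivot as the bar lifts. Free all round. Its z is along the stem, y along the bar toward the pivot.
- post: Latch post, 290 mm from the hinge axis along pen -y; origin at bench height in the plane of the shut gate, axes as the pen's. It carries the steel keeper (see post_mark). More than 12 N on post, keeper or buffer bends it.
- cell: Loose bystander: one blue battery cell standing on end, 18 mm diameter, 65 mm high, easily knocked over. Origin under its foot.
- tray: Loose bystander: black tray 130 x 90 x 25 mm with three cells lying in it. Origin under its middle.
- meter: Loose bystander: grey hand meter lying flat, 140 x 75 x 32 mm. Origin under its middle.
- post_mark (a point): Nominal middle of the keeper slot, 146 mm above the post's origin. From the robot side: square shoulder 34 mm deep, 16 mm wide, top at 164 mm (a bar lifted past 0.10 rad clears it); 10 mm slot; upright rubber-faced spring buffer, top at 249 mm, 7 N per mm, 8 mm travel. The true keeper is bolted up to 18 mm nearer or farther (pen x), unreported: feel for it. Latched, the gate reads -0.07 to 0.07.

How it is judged:
On the way, in this order (a step that is already met when the one before it is completed fails the run):
1. the bar is lifted while the gate is still outside the keeper (value of joint each of bar, gate above 0.08 rad), for 0.1 s.
2. the gate is swung in with the bar still up over the keeper (value of joint bar above 0.08 rad and value of joint gate below 0.075 rad), for 0.1 s.
At the end, for the whole second after the job is handed in: The gate is shut and at rest (within about 0.075 rad of the plane of the pen's front) and the bar lies fully down in the keeper's slot (within 0.035 rad of level) (value of joint bar below 0.035 rad and value of joint gate between -0.08 and 0.075 rad and linear speed of gate below 0.01 m/s and angular speed of bar below 0.05 rad/s); the robot touches nothing.
It fails at once if the latch post, keeper or buffer is loaded with more than 12 N (contact force between anything else and post above 12 N).
It fails at once if a loose thing on the bench is moved by more than 15 mm or tipped (distance of any of cell, tray, meter from where it was at the start of the episode above 0.015 m or angle between cell's own z axis and vertical above 0.3 rad).
It also fails if it takes over 72 s, if anything falls off the work surface, if the arm or the gripper's body presses on something with over 40 N, if the wrist force passes 120 N, or if a joint passes its speed limit or range.

## Working session

There is one attempt and no reset: what is moved stays moved. The work goes in short steps, Python scripts to look and compute and a tool call to move; the robot and the scene stay as the last step left them, time stands still between calls to the robot, and variables do not carry over. Pictures are saved under pics/ and viewed, at most 10 in all, crops included, and the job is handed in when it is done.

Besides the shell and the picture viewer there is one more tool, called after "Call:" by a JSON object that holds its "op" and its "data", one argument or row to a line. step_arm: Moves the arm, as the interface text tells. Its arguments: {"type":"object","properties":{"commands":{"type":"array"},"jaw":{"type":"number"}},"required":["commands"]}

```bash
ls; mkdir -p pics; python3 - <<'E'
from rig import env
import cv2
o=env.get_obs();print({k:o[k] for k in('t','eef_pos','ee_rot','gripper_width','wrist_force')})
for c in('top','side'):
    cv2.imwrite(f'pics/{c}0.png',env.read_camera(c)); i=env.camera_info(c);print(c,i)
    for n in('pen','gate','bar','knob','post','cell','tray','meter'):
        print(n,[( [round(float(v)) for v in d['bbox']],round(d['conf'],2)) for d in env.boxes_of(c,n)[:2]])
E
```

```text
pics
{'t': 0.0, 'eef_pos': array([ 0.28712115, -0.61035226,  0.23039619]), 'ee_rot': array([ 6.84890976e-01, -3.06548608e+00, -2.43593428e-03]), 'gripper_width': 0.9979491789627387, 'wrist_force': array([0.48067147, 0.22183089, 0.44272586])}
top {'camera_matrix': array([[401.71849327,   0.        , 317.57440003],
       [  0.        , 401.71849327, 203.47752486],
       [  0.        ,   0.        ,   1.        ]]), 'k1': 0.009068451933328198, 'position': array([0.44321722, 0.02570591, 1.38769612]), 'attitude': array([-2.19512833,  2.17746119, -0.09859064])}
pen [([308, 167, 120, 132], 0.58)]
gate [([302, 207, 74, 60], 0.8)]
bar [([300, 209, 39, 32], 0.74), ([352, 190, 13, 36], 0.47)]
knob [([306, 214, 60, 45], 0.57), ([313, 170, 125, 143], 0.46)]
post [([354, 191, 12, 38], 0.65)]
cell [([412, 246, 12, 8], 0.39)]
tray [([428, 193, 27, 41], 0.78)]
meter [([206, 217, 27, 44], 0.56), ([302, 209, 68, 58], 0.48)]
side {'camera_matrix': array([[481.10281251,   0.        , 315.84725177],
       [  0.        , 481.10281251, 199.25420335],
       [  0.        ,   0.        ,   1.        ]]), 'k1': -0.11957142430442445, 'position': array([ 1.18912454, -0.6487576 ,  1.01875262]), 'attitude': array([-2.20158107, -0.86269431,  0.39065967])}
pen []
gate [([321, 191, 118, 56], 0.64)]
bar [([309, 179, 88, 31], 0.98)]
knob [([311, 180, 91, 24], 0.93), ([221, 329, 65, 58], 0.74)]
post [([294, 237, 33, 70], 0.9)]
cell []
tray []
meter [([384, 164, 50, 30], 0.62)]
```

```bash
python3 - <<'E'
import cv2
a=cv2.imread('pics/top0.png')[100:300,180:460];b=cv2.imread('pics/side0.png')[90:310,180:460]
cv2.imwrite('pics/topc.png',cv2.resize(a,None,fx=2.8,fy=2.8,interpolation=cv2.INTER_CUBIC))
cv2.imwrite('pics/sidec.png',cv2.resize(b,None,fx=2.7,fy=2.7,interpolation=cv2.INTER_CUBIC))
E
```

```text
(no output)
```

View pics/topc.png

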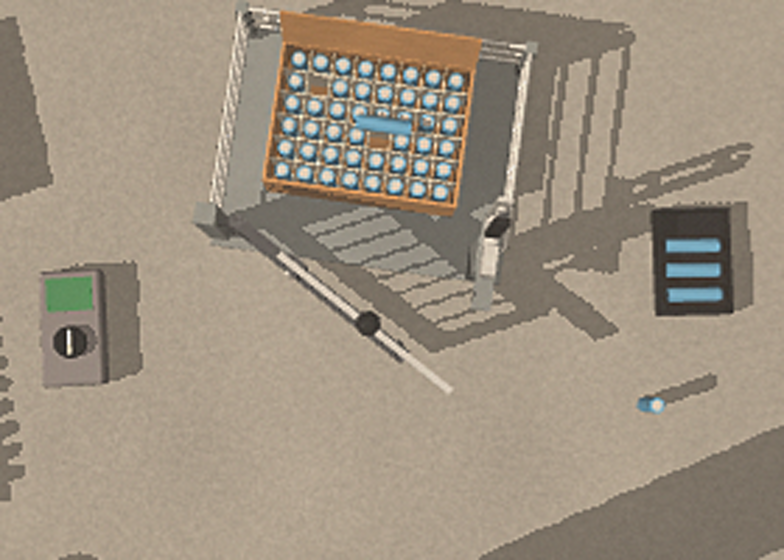

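View pics/sidec.png

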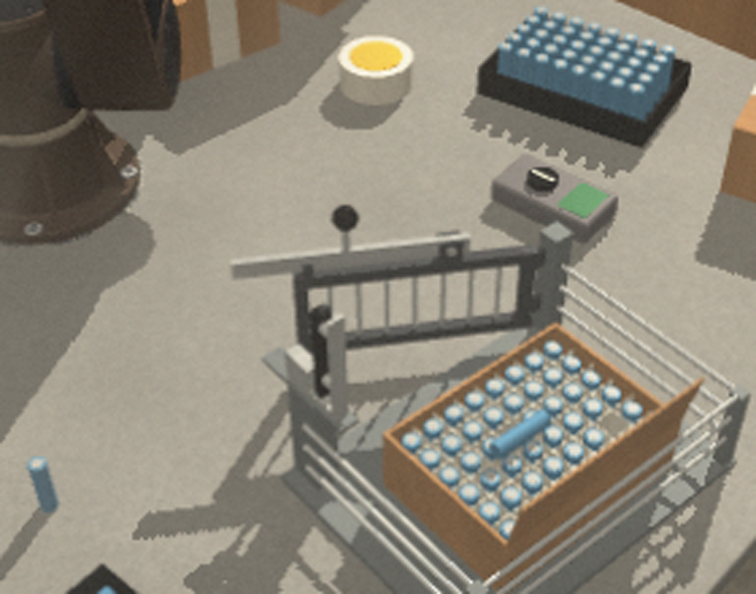

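```bash
cat >h.py <<'E'
from rig import env
import numpy as np,cv2
from scipy.spatial.transform import Rotation as R
def ray(c,px,info=None):
    i=info or env.camera_info(c);K=i['camera_matrix'];d=((px[0]-K[0,2])/K[0,0],(px[1]-K[1,2])/K[1,1]);d=np.array(d)
    u=d.copy()
    for _ in range(20):u=d/(1+i['k1']*(u@u))
    v=R.from_rotvec(i['attitude']).apply([u[0],u[1],1]);return i['position'],v
def atz(c,px,z,info=None):
    p,v=ray(c,px,info);return p+v*(z-p[2])/v[2]
def proj(c,X,info=None):
    i=info or env.camera_info(c);q=R.from_rotvec(i['attitude']).inv().apply(np.array(X)-i['position']);u=q[:2]/q[2];u=u*(1+i['k1']*(u@u));K=i['camera_matrix'];return u*K[0,0]+K[:2,2]
def tri(*obs):
    A=np.zeros((3,3));b=np.zeros(3);L=[]
    for p,v in obs:
        v=v/np.linalg.norm(v);M=np.eye(3)-np.outer(v,v);A+=M;b+=M@p;L.append((p,M))
    X=np.linalg.solve(A,b);return X,[np.linalg.norm(M@(X-p)) for p,M in L]
T=lambda x,y:(180+(x+.5)/2.8-.5,100+(y+.5)/2.8-.5)
S=lambda x,y:(180+(x+.5)/2.7-.5,90+(y+.5)/2.7-.5)
E
python3 - <<'E'
from h import *
np.set_printoptions(precision=4,suppress=True)
for n,t,s in(('knob',(368,323),(345,218)),('tip',(451,390),(232,268)),('hingepost',(211,216),(556,230)),('shoulder?',(487,258),(298,362)),('buffer',(498,222),(320,313)),('cell',(656,405),(39,464))):
    print(n,tri(ray('top',T(*t)),ray('side',S(*s))))
print(atz('top',T(368,323),.206),atz('top',T(451,390),.166),atz('side',S(345,218),.206))
E
```

```text
knob (array([0.5027, 0.0318, 0.205 ]), [np.float64(1.5006618271071579e-05), np.float64(1.5006618270914366e-05)])
tip (array([ 0.4329, -0.0589,  0.1578]), [np.float64(0.00019734096073087217), np.float64(0.0001973409607309382)])
hingepost (array([0.6256, 0.2098, 0.1465]), [np.float64(0.003337468235951866), np.float64(0.003337468235951877)])
shoulder? (array([ 0.575 , -0.1014,  0.1575]), [np.float64(0.004129872385183885), np.float64(0.0041298723851839764)])
buffer (array([ 0.6051, -0.1023,  0.2403]), [np.float64(0.0013619245166947235), np.float64(0.0013619245166945372)])
cell (array([ 0.4165, -0.3063,  0.0623]), [np.float64(0.0004656578967650352), np.float64(0.0004656578967651172)])
[0.5026 0.0318 0.206 ] [ 0.4328 -0.0585  0.166 ] [0.5035 0.0309 0.206 ]
```

```bash
cat >>h.py <<'E'
np.set_printoptions(precision=4,suppress=True)
def plan(target,yaxis=None):
    "shift (mm, tool axes) and turn about tool z to bring the grasp-frame TCP to target"
    o=env.get_obs();r=R.from_rotvec(o['ee_rot']);d=r.inv().apply(np.array(target)-o['eef_pos'])*1000
    tilt=None
    if yaxis is not None:
        z=np.array([0,0,-1.]);y=np.array([*yaxis[:2],0]);y/=np.linalg.norm(y)
        if y@r.as_matrix()[:,1]<0:y=-y
        tilt=(r.inv()*R.from_matrix(np.c_[np.cross(y,z),y,z])).as_rotvec()
    return d,tilt
E
python3 - <<'E'
from h import *
a,b=T(245,12),T(532,47)
for z in(.1,.15):
    A=atz('top',a,z);B=atz('top',b,z);d=B-A;print(A,B,np.linalg.norm(d),np.arctan2(-d[0],-d[1]))
i=env.get_obs();print(env.grasp_offset,R.from_rotvec(i['ee_rot']).as_matrix())
H=np.array([.6216,.1863])
for n,X in(('buf',(.6051,-.1023)),('sh',(.575,-.1014))):
    d=np.array(X)-H;print(n,np.linalg.norm(d),np.arctan2(-d[0],-d[1]))
print(plan((.5027,.0318,.32),(.792,-.610)),plan((.4329,-.05,.32)))
E
```

```text
[0.8706 0.1793 0.1   ] [ 0.8326 -0.1566  0.1   ] 0.3380440209569752 0.11268706032597355
[0.8541 0.1733 0.15  ] [ 0.8175 -0.1495  0.15  ] 0.3249180972188993 0.11268706032597368
0.0187 [[-0.9048 -0.4258  0.    ]
 [-0.4258  0.9048 -0.    ]
 [ 0.     -0.     -1.    ]]
buf 0.2890712887853098 0.05711038572182755
sh 0.2914495668207452 0.16057966588761763
(array([-468.4158,  489.6976,  -88.6797]), array([-0.    , -0.    , -0.4747])) (array([-370.4304,  445.4016,  -88.6781]), None)
```

Call:
{"op": "step_arm", "data": {
  "commands": [
    [[0,0,-45,0,0,0],[0,0,-45,0,0,0],[-33.5,35,0,0,0,0],[-33.5,35,0,0,0,0],[-33.5,35,0,0,0,0],[-33.5,35,0,0,0,0],[-33.5,35,0,0,0,0],[-33.5,35,0,0,0,0],[-33.5,35,0,0,0,0],[-33.5,35,0,0,0,0],[-33.5,35,0,0,0,0],[-33.5,35,0,0,0,0],[-33.5,35,0,0,0,0],[-33.5,35,0,0,0,0],[-33.2,34.8,0,0,0,0],[-33.2,34.8,0,0,0,0]]
  ],
  "jaw": 1
}}

```text
t: 2.5
eef_pos: [0.5029, 0.0338, 0.3219]
ee_rot: [-0.686, 3.065, 0.0]
wrist_force: [0.7, -0.6, -1.0]
gripper_width: 0.997
grip_force: 0.0
```

Call:
{"op": "step_arm", "data": {
  "commands": [
    [[0,0,0,0,0,-0.119],[0,0,0,0,0,-0.119],[0,0,0,0,0,-0.119],[0,0,0,0,0,-0.118],[0,0,0,0,0,0],[0,0,0,0,0,0]]
  ]
}}

```text
t: 3.1
eef_pos: [0.5027, 0.0317, 0.3214]
ee_rot: [-1.382, 2.821, 0.0]
wrist_force: [-1.1, 0.3, 1.2]
gripper_width: 1.001
grip_force: 0.0
```

```bash
python3 - <<'E'
from h import *
print(env.get_obs()['eef_pos'],env.get_obs()['t'],env.get_obs()['wrist_force'])
print(plan((.5027,.0318,.206-.0187),(.792,-.610)))
i=env.camera_info('wrist');im=env.read_camera('wrist');cv2.imwrite('pics/w0.png',im)
print('pred knob',proj('wrist',(.5027,.0318,.206),i),'tip',proj('wrist',(.4329,-.0589,.16),i))
for d in env.boxes_of('wrist','knob')[:3]:print(d)
E
```

```text
[0.5027 0.0317 0.3214] 3.1 [-1.1409  0.3194  1.1992]
(array([ -0.0706,   0.0913, 134.0899]), array([-0.0001,  0.0002, -0.0031]))
pred knob [320.6346 199.0041] tip [320.2181  58.9212]
{'bbox': [321.3, 180.8, 32.2, 250.6], 'conf': 0.98}
```

View pics/w0.png

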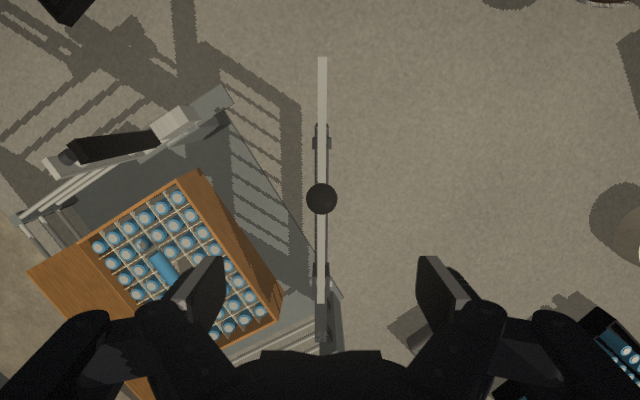

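Call:
{"op": "step_arm", "data": {
  "commands": [
    [[0,0,30,0,0,0],[0,0,30,0,0,0],[0,0,30,0,0,0],[0,0,25,0,0,0],[0,0,15,0,0,0],[0,0,6,0,0,0],[0,0,0,0,0,0],[0,0,0,0,0,0]]
  ]
}}

```text
t: 4.0
eef_pos: [0.5033, 0.0318, 0.1862]
ee_rot: [-1.386, 2.818, -0.001]
wrist_force: [0.1, 0.7, -0.1]
gripper_width: 0.999
grip_force: 0.0
```

Call:
{"op": "step_arm", "data": {
  "commands": [
    [[0,0,0,0,0,0],[0,0,0,0,0,0],[0,0,0,0,0,0],[0,0,0,0,0,0],[0,0,0,0,0,0],[0,0,0,0,0,0],[0,0,0,0,0,0],[0,0,0,0,0,0],[0,0,0,0,0,0],[0,0,0,0,0,0]]
  ],
  "jaw": -1
}}

```text
t: 5.0
eef_pos: [0.503, 0.0316, 0.1858]
ee_rot: [-1.388, 2.818, -0.001]
wrist_force: [-0.6, -1.2, 5.6]
gripper_width: 0.27
grip_force: 58.5
```

Call:
{"op": "step_arm", "data": {
  "commands": [
    [[-1.3,0,-2.6,0,0,0],[-1.3,0,-2.6,0,0,0],[-1.4,0,-2.5,0,0,0],[-1.5,0,-2.5,0,0,0],[-1.5,0,-2.5,0,0,0],[-1.6,0,-2.4,0,0,0],[-1.7,0,-2.4,0,0,0],[-1.7,0,-2.4,0,0,0],[0,0,0,0,0,0],[0,0,0,0,0,0],[0,0,0,0,0,0]]
  ]
}}

```text
t: 6.1
eef_pos: [0.5103, 0.0413, 0.2052]
ee_rot: [-1.387, 2.818, -0.0]
wrist_force: [0.1, -1.7, -3.7]
gripper_width: 0.266
grip_force: 58.9
```

```bash
python3 - <<'E'
from h import *
o=env.get_obs();print(o['eef_pos'],o['wrist_force'],o['moment'],o['gripper_width'])
im=env.read_camera('side');cv2.imwrite('pics/s1.png',cv2.resize(im[90:310,180:460],None,fx=2.7,fy=2.7,interpolation=cv2.INTER_CUBIC))
E
```

```text
[0.5103 0.0413 0.2052] [ 0.0641 -1.6675 -3.6538] [-0.7276  0.0825 -0.1695] 0.2658944869515614
```

View pics/s1.png

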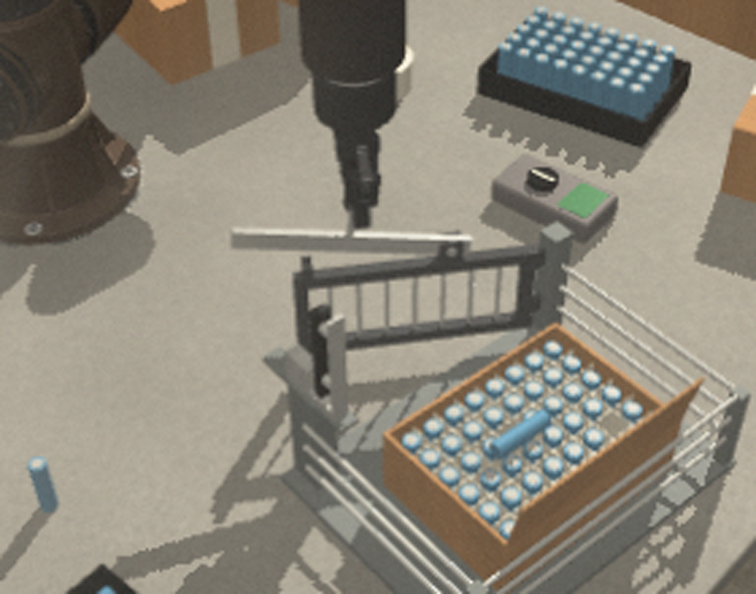

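Call:
{"op": "step_arm", "data": {
  "commands": [
    [[-0.1,-6.4,0,0,0,-0.035],[-0.1,-6.4,0,0,0,-0.035],[-0.1,-6.4,0,0,0,-0.035],[-0.1,-6.4,0,0,0,-0.035],[-0.1,-6.4,0,0,0,-0.035],[-0.1,-6.4,0,0,0,-0.035],[-0.2,-6.4,0,0,0,-0.035],[-0.1,-6.4,0,0,0,-0.035],[-0.1,-6.4,0,0,0,-0.035],[-0.1,-6.4,0,0,0,-0.035],[-0.1,-6.4,0,0,0,-0.035],[0,0,0,0,0,0],[0,0,0,0,0,0]]
  ]
}}

```text
t: 7.45
eef_pos: [0.5727, 0.0096, 0.2052]
ee_rot: [1.899, -2.502, 0.001]
wrist_force: [-0.1, -3.2, -3.0]
gripper_width: 0.27
grip_force: 59.2
```

```bash
cat >>h.py <<'E'
H=np.array([.6216,.1863])
def st():
    o=env.get_obs();r=R.from_rotvec(o['ee_rot']);d=o['eef_pos'][:2]-H;y=r.as_matrix()[:,0]
    print('t',round(o['t'],2),'tcp',o['eef_pos'],'r',np.linalg.norm(d).round(4),'gate',(np.arctan2(-d[0],-d[1])-.113).round(4),'toolyaw-.113',(np.arctan2(-y[0],-y[1])-.113).round(4),'F tool',r.inv().apply(o['wrist_force']),'grip',o['gripper_width'].__round__(3))
E
python3 - <<'E'
from h import *
st()
im=env.read_camera('wrist');cv2.imwrite('pics/w1.png',im)
E
```

```text
t 7.45 tcp [0.5727 0.0096 0.2052] r 0.1833 gate 0.1569 toolyaw-.113 0.1592 F tool [ 3.0927 -0.7743  2.9944] grip 0.27
```

View pics/w1.png

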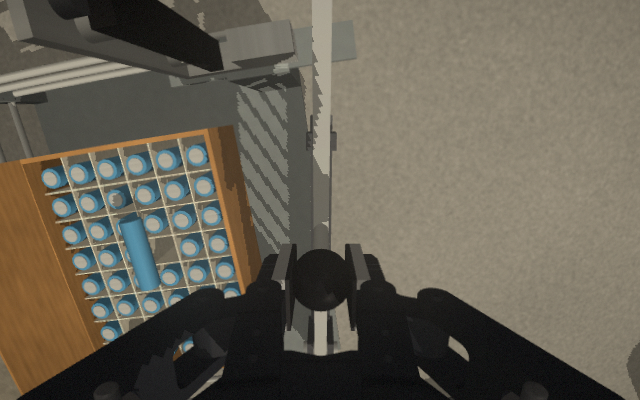

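```bash
python3 - <<'E'
from h import *
i=env.camera_info('wrist')
for n,p,z in(('sh front a',(291,24),.164),('sh front b',(298,62),.164),('buf top corner',(222,40),.249),('buf corner b',(220,68),.249),('buf low',(222,45),.164),('bar tip L',(312,20),.19),('bar R',(331,20),.19)):
    X=atz('wrist',p,z,i);d=X[:2]-H;print(n,X,np.linalg.norm(d).round(4),(np.arctan2(-d[0],-d[1])-.113).round(4))
cv2.imwrite('pics/w1c.png',cv2.resize(cv2.imread('pics/w1.png')[0:150,60:360],None,fx=2.6,fy=2.6,interpolation=cv2.INTER_CUBIC))
E
```

```text
sh front a [ 0.5569 -0.1042  0.164 ] 0.2976 0.1063
sh front b [ 0.5586 -0.0854  0.164 ] 0.2789 0.1148
buf top corner [ 0.5756 -0.0841  0.249 ] 0.2743 0.0556
buf corner b [ 0.5786 -0.0772  0.249 ] 0.267 0.0486
buf low [ 0.5948 -0.1045  0.164 ] 0.292 -0.0209
bar tip L [ 0.5471 -0.0967  0.19  ] 0.2926 0.1446
bar R [ 0.5389 -0.0944  0.19  ] 0.2926 0.1734
```

View pics/w1c.png

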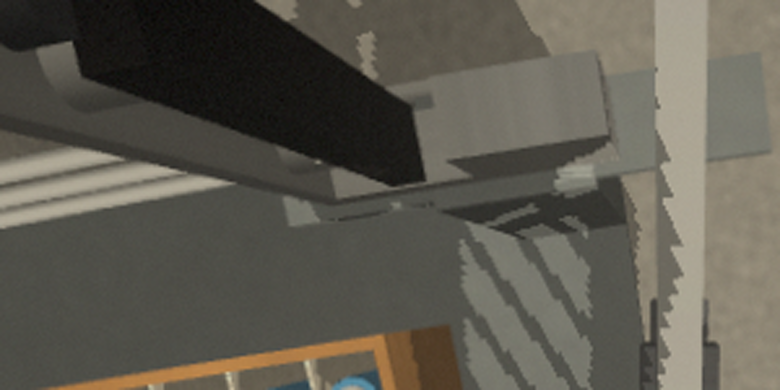

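Call:
{"op": "step_arm", "data": {
  "commands": [
    [[0,-1.8,0,0,0,-0.01],[0,-1.8,0,0,0,-0.01],[0,-1.8,0,0,0,-0.01],[0,-1.8,0,0,0,-0.01],[0,-1.8,0,0,0,-0.01],[-0.1,-1.8,0,0,0,-0.01],[0,-1.8,0,0,0,-0.01],[0,-1.8,0,0,0,-0.01],[0,-1.8,0,0,0,-0.01],[0,-1.8,0,0,0,-0.01],[0,0,0,0,0,0]]
  ]
}}

```text
t: 8.6
eef_pos: [0.5907, 0.0056, 0.2053]
ee_rot: [-2.024, 2.402, -0.001]
wrist_force: [-0.1, -4.2, -1.7]
gripper_width: 0.269
grip_force: 59.3
```

```bash
python3 -c "
from h import *
st()"
```

```text
t 8.6 tcp [0.5907 0.0056 0.2053] r 0.1833 gate 0.0565 toolyaw-.113 0.0573 F tool [ 4.1447 -0.588   1.7074] grip 0.269
```

Call:
{"op": "step_arm", "data": {
  "commands": [
    [[0,-0.7,0,0,0,-0.004],[0,-0.7,0,0,0,-0.004],[0,-0.7,0,0,0,-0.004],[0,-0.7,0,0,0,-0.004],[0,-0.7,0,0,0,-0.004],[0,-0.7,0,0,0,-0.004],[0,-0.7,0,0,0,-0.004],[0,-0.7,0,0,0,-0.004],[0,0,0,0,0,0]]
  ]
}}

```text
t: 9.5
eef_pos: [0.5962, 0.0048, 0.2054]
ee_rot: [-2.062, 2.37, -0.001]
wrist_force: [-0.6, -5.4, -2.2]
gripper_width: 0.268
grip_force: 59.3
```

Call:
{"op": "step_arm", "data": {
  "commands": [
    [[0,-0.7,0,0,0,-0.004],[0,-0.7,0,0,0,-0.004],[0,-0.7,0,0,0,-0.004],[0,-0.7,0,0,0,-0.004],[0,0,0,0,0,0]]
  ]
}}

```text
t: 10.0
eef_pos: [0.599, 0.0044, 0.2054]
ee_rot: [-2.081, 2.353, -0.001]
wrist_force: [0.1, -5.3, -0.2]
gripper_width: 0.274
grip_force: 59.3
```

```bash
python3 -c "
from h import *
st()
cv2.imwrite('pics/w2.png',cv2.resize(env.read_camera('wrist')[0:150,60:360],None,fx=2.6,fy=2.6,interpolation=cv2.INTER_CUBIC))"
```

```text
t 10.0 tcp [0.599  0.0044 0.2054] r 0.1833 gate 0.0108 toolyaw-.113 0.0095 F tool [ 5.2014 -0.7745  0.2405] grip 0.274
```

View pics/w2.png

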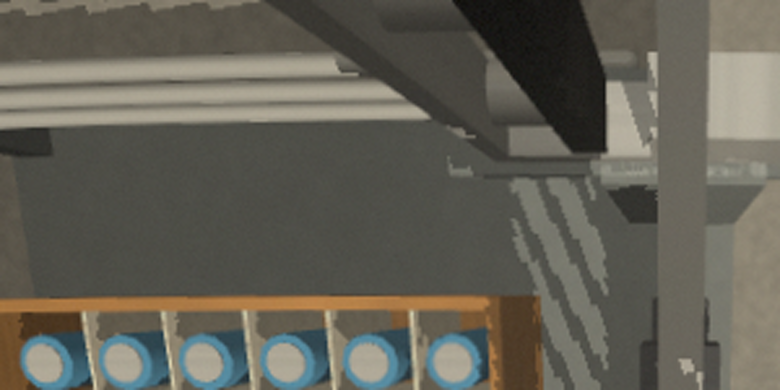

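Call:
{"op": "step_arm", "data": {
  "commands": [
    [[0,-0.7,0,0,0,-0.004],[0,-0.7,0,0,0,-0.004],[0,-0.7,0,0,0,-0.004],[0,-0.7,0,0,0,-0.004],[0,0,0,0,0,0],[0,0,0,0,0,0]]
  ]
}}

```text
t: 10.65
eef_pos: [0.6018, 0.0041, 0.2055]
ee_rot: [-2.1, 2.336, -0.001]
wrist_force: [0.0, -5.0, -1.1]
gripper_width: 0.272
grip_force: 59.3
```

Call:
{"op": "step_arm", "data": {
  "commands": [
    [[0,-0.4,0,0,0,-0.002],[0,-0.4,0,0,0,-0.002],[0,-0.4,0,0,0,-0.002],[0,0,0,0,0,0],[0,0,0,0,0,0]]
  ]
}}

```text
t: 11.15
eef_pos: [0.603, 0.004, 0.2054]
ee_rot: [-2.107, 2.33, -0.001]
wrist_force: [-0.5, -4.9, -1.1]
gripper_width: 0.27
grip_force: 59.3
```

```bash
python3 -c "
from h import *
st()"
```

```text
t 11.15 tcp [0.603  0.004  0.2054] r 0.1833 gate -0.0112 toolyaw-.113 -0.0125 F tool [4.8848 0.0414 1.1226] grip 0.27
```

Call:
{"op": "step_arm", "data": {
  "commands": [
    [[0,-0.4,0,0,0,-0.002],[0,-0.4,0,0,0,-0.002],[0,0,0,0,0,0],[0,0,0,0,0,0]]
  ]
}}

```text
t: 11.55
eef_pos: [0.6037, 0.0039, 0.2055]
ee_rot: [-2.111, 2.326, -0.001]
wrist_force: [0.4, -5.1, -1.2]
gripper_width: 0.273
grip_force: 59.3
```

Call:
{"op": "step_arm", "data": {
  "commands": [
    [[0,-0.4,0,0,0,-0.002],[0,0,0,0,0,0],[0,0,0,0,0,0]]
  ]
}}

```text
t: 11.85
eef_pos: [0.6041, 0.0038, 0.2054]
ee_rot: [-2.114, 2.324, -0.001]
wrist_force: [0.2, -5.9, -0.6]
gripper_width: 0.272
grip_force: 59.3
```

Call:
{"op": "step_arm", "data": {
  "commands": [
    [[0,-0.4,0,0,0,-0.002],[0,0,0,0,0,0],[0,0,0,0,0,0]]
  ]
}}

```text
t: 12.15
eef_pos: [0.6045, 0.0038, 0.2054]
ee_rot: [-2.116, 2.322, -0.001]
wrist_force: [-0.1, -6.0, -1.5]
gripper_width: 0.268
grip_force: 59.4
```

Call:
{"op": "step_arm", "data": {
  "commands": [
    [[0,-0.4,0,0,0,-0.002],[0,0,0,0,0,0],[0,0,0,0,0,0]]
  ]
}}

```text
t: 12.45
eef_pos: [0.6049, 0.0038, 0.2054]
ee_rot: [-2.118, 2.32, -0.001]
wrist_force: [0.2, -5.5, -1.0]
gripper_width: 0.266
grip_force: 59.4
```

Call:
{"op": "step_arm", "data": {
  "commands": [
    [[0,-0.4,0,0,0,-0.002],[0,0,0,0,0,0],[0,0,0,0,0,0]]
  ]
}}

```text
t: 12.75
eef_pos: [0.6053, 0.0037, 0.2054]
ee_rot: [-2.121, 2.317, -0.001]
wrist_force: [0.3, -5.6, -1.0]
gripper_width: 0.268
grip_force: 59.4
```

Call:
{"op": "step_arm", "data": {
  "commands": [
    [[0,-0.3,0,0,0,-0.002],[0,0,0,0,0,0],[0,0,0,0,0,0]]
  ]
}}

```text
t: 13.05
eef_pos: [0.6056, 0.0037, 0.2054]
ee_rot: [-2.123, 2.315, -0.001]
wrist_force: [0.2, -4.6, -1.4]
gripper_width: 0.271
grip_force: 59.4
```

Call:
{"op": "step_arm", "data": {
  "commands": [
    [[0,-0.4,0,0,0,-0.002],[0,0,0,0,0,0],[0,0,0,0,0,0]]
  ]
}}

```text
t: 13.35
eef_pos: [0.606, 0.0037, 0.2054]
ee_rot: [-2.125, 2.313, -0.001]
wrist_force: [-0.1, -5.3, -1.4]
gripper_width: 0.271
grip_force: 59.4
```

Call:
{"op": "step_arm", "data": {
  "commands": [
    [[0,-0.3,0,0,0,-0.002],[0,0,0,0,0,0],[0,0,0,0,0,0]]
  ]
}}

```text
t: 13.65
eef_pos: [0.6063, 0.0037, 0.2054]
ee_rot: [-2.128, 2.311, -0.001]
wrist_force: [-1.5, -5.7, -1.1]
gripper_width: 0.267
grip_force: 59.4
```

```bash
python3 -c "
from h import *
st()
cv2.imwrite('pics/w3.png',cv2.resize(env.read_camera('wrist')[0:150,60:360],None,fx=2.6,fy=2.6,interpolation=cv2.INTER_CUBIC))"
```

```text
t 13.65 tcp [0.6063 0.0037 0.2054] r 0.1833 gate -0.0296 toolyaw-.113 -0.0304 F tool [5.7878 1.0077 1.0654] grip 0.267
```

View pics/w3.png

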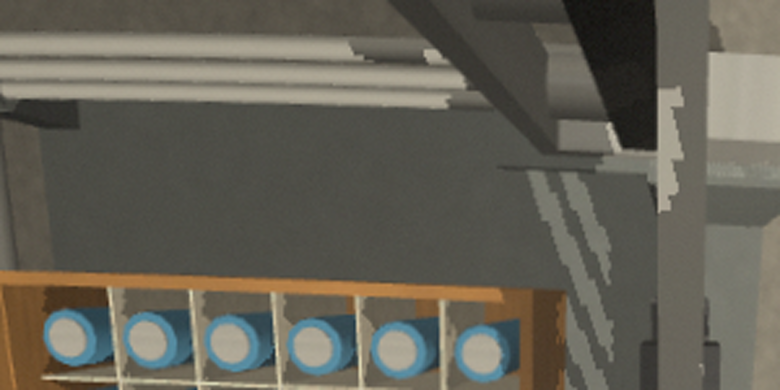

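Call:
{"op": "step_arm", "data": {
  "commands": [
    [[0,-0.3,0,0,0,-0.002],[0,0,0,0,0,0],[0,0,0,0,0,0]]
  ]
}}

```text
t: 14.0
eef_pos: [0.6067, 0.0036, 0.2055]
ee_rot: [-2.13, 2.309, -0.001]
wrist_force: [-0.1, -6.5, -1.2]
gripper_width: 0.27
grip_force: 59.4
```

Call:
{"op": "step_arm", "data": {
  "commands": [
    [[0,-0.4,0,0,0,-0.002],[0,0,0,0,0,0],[0,0,0,0,0,0]]
  ]
}}

```text
t: 14.3
eef_pos: [0.6069, 0.0036, 0.2054]
ee_rot: [-2.132, 2.307, -0.001]
wrist_force: [-1.4, -5.2, -0.9]
gripper_width: 0.267
grip_force: 59.4
```

Call:
{"op": "step_arm", "data": {
  "commands": [
    [[0,-0.3,0,0,0,-0.002],[0,0,0,0,0,0],[0,0,0,0,0,0]]
  ]
}}

```text
t: 14.6
eef_pos: [0.607, 0.0036, 0.2055]
ee_rot: [2.135, -2.305, 0.001]
wrist_force: [-1.2, -4.5, 0.7]
gripper_width: 0.269
grip_force: 59.5
```

Call:
{"op": "step_arm", "data": {
  "commands": [
    [[0,-0.3,0,0,0,-0.001],[0,0,0,0,0,0],[0,0,0,0,0,0]]
  ]
}}

```text
t: 14.9
eef_pos: [0.607, 0.0036, 0.2054]
ee_rot: [2.135, -2.304, 0.0]
wrist_force: [-2.5, -5.1, 1.1]
gripper_width: 0.272
grip_force: 59.5
```

```bash
python3 -c "
from h import *
st()"
```

```text
t 14.9 tcp [0.607  0.0036 0.2054] r 0.1833 gate -0.0335 toolyaw-.113 -0.0372 F tool [ 5.3186  2.123  -1.1174] grip 0.272
```

Call:
{"op": "step_arm", "data": {
  "commands": [
    [[0,-0.5,0,0,0,0],[0,0,0,0,0,0],[0,0,0,0,0,0]]
  ]
}}

```text
t: 15.2
eef_pos: [0.6072, 0.0036, 0.2054]
ee_rot: [2.135, -2.303, -0.001]
wrist_force: [-3.4, -3.8, 1.3]
gripper_width: 0.269
grip_force: 59.6
```

Call:
{"op": "step_arm", "data": {
  "commands": [
    [[0,0.6,0,0,0,0],[0,0.6,0,0,0,0],[0,0.4,0,0,0,0.003],[0,0,0,0,0,0],[0,0,0,0,0,0]]
  ]
}}

```text
t: 15.7
eef_pos: [0.6066, 0.0037, 0.2055]
ee_rot: [-2.132, 2.307, -0.001]
wrist_force: [0.5, -5.5, -1.0]
gripper_width: 0.268
grip_force: 59.3
```

```bash
python3 -c "
from h import *
st()"
```

```text
t 15.7 tcp [0.6066 0.0037 0.2055] r 0.1832 gate -0.0311 toolyaw-.113 -0.0343 F tool [ 5.4526 -0.9762  1.014 ] grip 0.268
```

Call:
{"op": "step_arm", "data": {
  "commands": [
    [[1.7,0,2.4,0,0,0],[1.7,0,2.4,0,0,0],[1.6,0,2.4,0,0,0],[1.5,0,2.5,0,0,0],[0.7,0,1.2,0,0,0],[0,0,0,0,0,0],[0,0,0,0,0,0]]
  ]
}}

```text
t: 16.4
eef_pos: [0.6061, -0.0035, 0.1947]
ee_rot: [-2.131, 2.307, -0.001]
wrist_force: [-0.8, -4.6, -0.2]
gripper_width: 0.271
grip_force: 59.5
```

Call:
{"op": "step_arm", "data": {
  "commands": [
    [[0.6,0,1,0,0,0],[0.6,0,1,0,0,0],[0,0,0,0,0,0],[0,0,0,0,0,0]]
  ]
}}

```text
t: 16.8
eef_pos: [0.606, -0.0046, 0.1926]
ee_rot: [-2.131, 2.307, -0.001]
wrist_force: [-0.2, -4.9, 1.5]
gripper_width: 0.271
grip_force: 59.5
```

```bash
python3 -c "
from h import *
st()"
```

```text
t 16.8 tcp [ 0.606  -0.0046  0.1926] r 0.1916 gate -0.0314 toolyaw-.113 -0.0341 F tool [ 4.9332 -0.1941 -1.4592] grip 0.271
```

Call:
{"op": "step_arm", "data": {
  "commands": [
    [[0.5,0,1,0,0,0],[0.5,0,1,0,0,0],[0.5,0,1,0,0,0],[0.5,0,1,0,0,0],[0.4,0,0.8,0,0,0],[0,0,0,0,0,0],[0,0,0,0,0,0]]
  ]
}}

```text
t: 17.5
eef_pos: [0.6058, -0.0071, 0.1879]
ee_rot: [-2.131, 2.307, -0.002]
wrist_force: [0.1, -5.4, 1.6]
gripper_width: 0.27
grip_force: 59.5
```

```bash
python3 -c "
from h import *
st()"
```

```text
t 17.5 tcp [ 0.6058 -0.0071  0.1879] r 0.194 gate -0.0316 toolyaw-.113 -0.0341 F tool [ 5.4011 -0.4935 -1.5859] grip 0.27
```

Call:
{"op": "step_arm", "data": {
  "commands": [
    [[0.3,0,1,0,0,0],[0,0,0.7,0,0,0],[0,0,0,0,0,0]]
  ]
}}

```text
t: 17.8
eef_pos: [0.6058, -0.0078, 0.1865]
ee_rot: [-2.132, 2.307, -0.002]
wrist_force: [-0.7, -7.3, 2.9]
gripper_width: 0.268
grip_force: 59.6
```

Call:
{"op": "step_arm", "data": {
  "commands": [
    [[0,0,0,0,0,0],[0,0,0,0,0,0],[0,0,0,0,0,0],[0,0,0,0,0,0],[0,0,0,0,0,0],[0,0,0,0,0,0]]
  ],
  "jaw": 0
}}

```text
t: 18.4
eef_pos: [0.6052, -0.007, 0.1857]
ee_rot: [-2.132, 2.307, 0.0]
wrist_force: [0.4, 0.4, 0.2]
gripper_width: 0.504
grip_force: 0.0
```

Call:
{"op": "step_arm", "data": {
  "commands": [
    [[0,0,-5,0,0,0],[0,0,-10,0,0,0],[0,0,-15,0,0,0],[0,0,-20,0,0,0],[0,0,-30,0,0,0],[0,0,-30,0,0,0],[0,0,0,0,0,0],[0,0,0,0,0,0]]
  ]
}}

```text
t: 19.2
eef_pos: [0.6055, -0.0071, 0.2974]
ee_rot: [-2.13, 2.306, -0.002]
wrist_force: [0.1, -1.8, -0.5]
gripper_width: 0.508
grip_force: 0.0
```

```bash
python3 - <<'E'
from h import *
st()
i=env.camera_info('wrist');w=env.read_camera('wrist')
s=env.read_camera('side')[130:270,240:440]
cv2.imwrite('pics/end.png',np.vstack([cv2.resize(w[:200,100:500],(700,300)),cv2.resize(s,(428,300),interpolation=cv2.INTER_CUBIC)[:, :].copy() if 0 else cv2.copyMakeBorder(cv2.resize(s,(428,300),interpolation=cv2.INTER_CUBIC),0,0,0,272,0)]))
E
```

```text
t 19.2 tcp [ 0.6055 -0.0071  0.2974] r 0.194 gate -0.03 toolyaw-.113 -0.0339 F tool [ 1.8048 -0.2732  0.4848] grip 0.508
```

View pics/end.png

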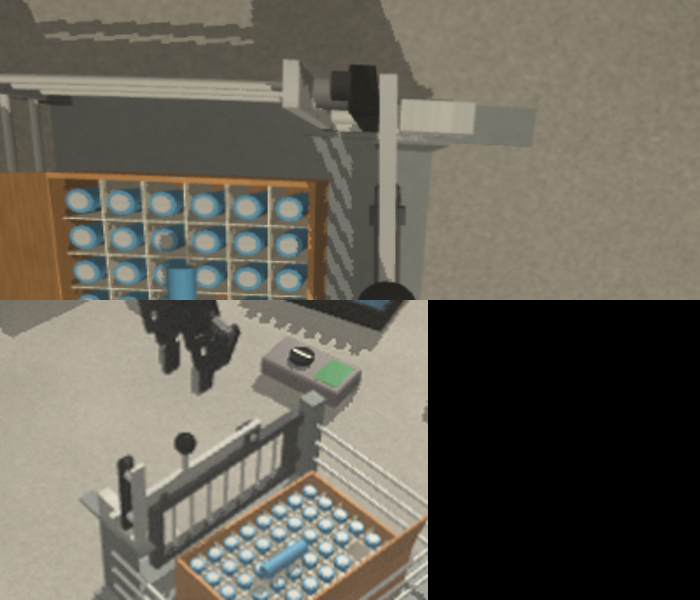

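The final picture shows the bar lying level in the slot, between the shoulder (top panel, column ~440) and the black buffer (~365). The knob is free and the gripper is clear above it.

```bash
python3 -c "
from rig import env
print(env.finish_job())"
```

```text
the job is handed in; nothing more can be done
None
```

The gate is latched: the bar is down in the keeper slot, the gripper has let go of the knob and is clear above it, and I handed the job in at about 19 s; no verdict was shown.

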